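# Free the amber dish's transfer slide and send it to the far end

## Task

Two identical transfer slides stand on the bench, each locked by a spring pin with a red T-bar. On the slide that carries the amber dish, pull the T-bar up, turn it until it rests in its notch, and let go so that the pin stays out; then move that slide's shuttle by its blue fin all the way to the far end stop and let go. Keep the dish in its nest, leave the T-bar parked up, and leave the slide with the small beaker locked as it is.

Things in the scene. Friction and masses are not known exactly. Their poses are not given: they have to be found in the camera images.
- amber_slide: Fixed grey base plate, 140 (x) x 220 (y) x 12 mm, of the slide with the amber dish. Origin: centre of its underside. Its +y runs along the track to the far end stop; its yaw is within 0.2 rad of the world's. The white shuttle runs 85 mm along +y with light friction (2 N) and stays where left. The spring pin, on a bracket at [40, -45] mm, drops into the shuttle and locks it at the start.
- amber_tbar (a point): Centre of the red T-bar on the amber slide's spring pin, 95 mm above the table when locked. Bar 48 mm long (its x), 12 mm thick (y), 18 mm high (z); locked, it lies across the track (slide's x, within 0.1 rad); pinch it across its 12 mm. Its underside is 86 mm up; below it a 12 mm neck and a dark castellated collar, 42 mm diameter, top 68 mm up.
- amber_pin (a joint): Lift of that spring pin and T-bar, m: 0 locked, 0.022 upper stop. The spring pulls it down with 6 N, rising to 12 N at the stop. Below 0.014 the bar cannot turn. At rest in the notch it reads 0.010 and the shuttle is free.
- amber_bar (a joint): Turn of that T-bar about the vertical, rad: 0 locked, positive counterclockwise from above, stops at +-1.31. Lifted 15 to 21 mm it turns easily, either way. Turn it 0.96 to 1.26 (aim at 1.1) and let it down: its cross pin drops past a ridge into the rest notch and the bar stays up. Turned less than about 0.9 it sits on the ridge or springs back.
- amber_fin (a point): Grip point in the upright blue fin on the amber slide's shuttle, 68 mm above the table. Fin 28 mm wide (x), 12 mm thick (y, along the track), from 31 to 79 mm up; pinch it across its 12 mm. In the slide's frame at [-28, 5, 68] mm when locked, [-28, 90, 68] mm at the end stop. The dish beside it has its top 45 mm up.
- dish_amber: Glass petri dish with amber contents, 68 mm diameter, 14 mm high, origin at the centre of its underside; loose on the shuttle between four locating pins, it rides along. Its centre is 50 mm behind the fin and 8 mm to the fin's +x side in the slide's frame.
- other_tbar (a point): Same point on the T-bar of the other slide, which carries a small beaker (54 mm wide, 60 mm high): not to be moved.
- other_fin (a point): Same point in the fin of the other slide's shuttle: not to be moved.

How it is judged:
By the outcome, as a careful person would: the job done as asked, in the order asked, and still so for the second after the job is handed in, with the robot touching nothing.
It also fails if it takes over 45 s, if anything falls off the work surface, if the arm or the gripper's body presses on something with over 40 N, if the wrist force passes 120 N, or if a joint passes its speed limit or range.

## Robot

A 7-joint arm with a two-finger parallel gripper is mounted at the origin on the work surface; the furniture and walls round the work are solid. World frame = base frame: x ahead of the robot, y to its left, z up, the work surface at z = 0. Lengths are in mm, angles in rad, forces in N, time in s.
With the tool pointing down it reaches from about 425 to 875 mm from the base axis. Payload 9.9 kg.
Tool frame: the origin (TCP) lies on the centre line of the jaws, within the pads' length; the fingertips stand robot.nose_length ahead of it and the grasp point (between the pads) lies 11 mm behind it (robot.nose_length is the distance from the TCP to the fingertips, in mm); z points along the fingers, y is the line along which they close (so a half turn about z gives the same grasp; the last joint's range is limited). The gripper opens to 85 mm and grips with 20 to 120 N. Pads are 22 mm wide; open, the fingers measure 114 mm over their backs; the gripper's body (76 mm by 85 mm) begins 54 mm behind the grasp point. The pads swing forward as they close: fully open they stand 13 mm farther back than shut.
Start: joints at [-1.295, 0.576, 0.025, 1.437, -0.015, 1.129, -0.057], TCP at [237.651, 631.783, 201.889] pointing down, gripper open.
Joint ranges: [-2.76, 2.76], [-0.34, 2.15], [-1.52, 1.57], [0.19, 2.46], [-1.09, 4.23], [0.17, 1.99], [-2.82, 2.82]. Speed limits (rad/s): [2.22, 2.22, 3.01, 3.01, 3.14, 3.14, 3.14].

## Interface

Orientations are given as a 3x3 rotation matrix whose columns are the frame's x, y, z axes.
In Python, from plant import robot gives the robot as it stands.
- The arm moves only by the tool carry_out, never from a script. Its argument "targets" is a list of rows, each a list of 2 entries, a list of its own where there are three numbers: the shift along the tool's x, y, z in cm, then the turn about the tool's z in degrees. In form: [[[dx, dy, dz], yaw], ...]. A call has 1 to 12 rows; each row is the pose to reach, as a shift and turn from the pose commanded when the call began, along the tool's axes at that moment; what a row does not reach only later rows make up. A row lasts 1/10 s, in which the tool goes at most 50 mm and 8.59 degrees, less where a joint would pass 70% of its speed; a pose out of reach is approached as far as the arm can. A call with a gripper value outside its range is refused whole. "claw" is the finger opening in cm, from 0 to 8.54, set as the call begins (left out, the last holds). The fingers move at their own pace and stop on an object; the grip force is fixed at half the most. Time passes only in rows, so rows that repeat a pose let the fingers close. It gives the time, the measured TCP pose, the force, the opening and the grip force at its end, in the units of the state.
- robot.get_state(): the state, without advancing time (a new reading comes with each control period).
- robot.camera(name): name is "scene" or "top" or "wrist"; returns the picture (420x560x3 uint8, blue, green, red); there is no depth.
- robot.camera_info(name): a dict with "mtx" (3x3 intrinsics, pixels), "R" (3x3) and "t" (3): a world point X has camera coordinates R X + t. Camera axes: x right, y down, z forward; pixel columns grow to the right and rows downward; lengths in mm; the calibration is good to about 2 mm. The wrist camera is an equidistant fisheye: a pixel r from the principal point sees the ray r / f radians off the axis. A picture is of the moment at which its call begins: read the wrist's pose just before it. camera_info takes no time and is no camera call; for the wrist camera it gives the pose at the moment of the call.
- robot.hand_in(): hands the job in; it is judged then, once.
Trained networks look in the newest picture that a camera, given by its name, has taken for a name from the list of things; names that differ only in an ending like _2 or _b are one class to them, and where a whole thing is asked for, a point or a joint stands for the part that bears it (a point fixed in the world has none). Each returns a list of dicts, best first, with "p" (0 to 1); they miss things now and then, are a little off and sometimes report something else, mostly with a low value. They report only what shows in the picture. A call takes as long as a camera call.
- robot.search_frame(target, camera): "bbox" ([left, top, right, bottom] as shares, 0 to 1, of the picture: columns of its width, rows of its height, round what is visible of it).
- robot.mark_of(target, camera): "point" ([column, row] as shares, 0 to 1, of the picture: columns of its width, rows of its height: a listed point, or the origin of a listed thing).
The state is a dict: "clock": time; "q": joint angles; "qvel": joint speeds; "joint_efforts": joint torques, N m; "position": TCP position; "eef_rot": TCP orientation; "force": force on the tool from outside, world axes, zero at the start; "wrist_torque": the same for the moment, N m; "grip_width": finger opening in mm; "grip_force": force on a finger pad.
Only numpy, scipy, OpenCV 4.12 (cv2) and the standard library are available. Lean on these libraries where they do the work, as an engineer would, in place of code of your own. Each camera call takes 0.05 s, during which the arm holds its last target. There are 200 camera calls.

## Working session

There is one attempt and no reset: what is moved stays moved. The work goes in short steps, Python scripts to look and compute and a tool call to move; the robot and the scene stay as the last step left them, time stands still between calls to the robot, and variables do not carry over. Pictures are saved under pics/ and viewed, at most 10 in all, crops included, and the job is handed in when it is done.

Besides the shell and the picture viewer there is one more tool, called after "Emit:" by a JSON object that holds its "name" and its "arguments". carry_out: Moves the arm, as the interface text tells. Its arguments: {"type":"object","properties":{"targets":{"type":"array","items":{"type":"array"}},"claw":{"type":"number"}},"required":["targets"]}

```bash
mkdir -p pics; ls; python3 - <<'E'
from plant import robot
import cv2,numpy as np
s=robot.get_state(); print(s['clock'],s['position'],np.round(s['eef_rot'],3),s['grip_width'],robot.nose_length)
a=robot.camera('scene'); b=robot.camera('top')
for c in('scene','top'):
  for n in('amber_tbar','other_tbar','amber_fin','other_fin','dish_amber'):
    print(c,n,[(np.round(np.array(d['point'])*[560,420],1),round(d['p'],2)) for d in robot.mark_of(n,c)[:3]])
cv2.imwrite('pics/a.png',a);cv2.imwrite('pics/b.png',b)
E
```

```text
pics
0.0 [237.47110691 631.31370883 201.04545508] [[-0.936  0.352 -0.001]
 [ 0.352  0.936 -0.002]
 [-0.    -0.002 -1.   ]] 85.39774596999982 8.0
scene amber_tbar [(array([387.8, 276.2]), 0.5)]
scene other_tbar []
scene amber_fin [(array([344.3, 290.3]), 0.91)]
scene other_fin [(array([185.7, 182.9]), 0.87)]
scene dish_amber [(array([366.1, 312.8]), 0.77)]
top amber_tbar [(array([407.8, 200. ]), 0.57)]
top other_tbar [(array([180.3, 197.3]), 0.67)]
top amber_fin []
top other_fin []
top dish_amber [(array([395.6, 231.9]), 0.84), (array([179.6, 196.3]), 0.15)]
```

View images.

View pics/a.png

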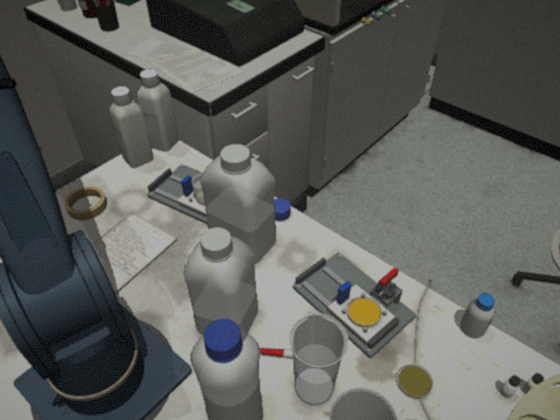

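View pics/b.png

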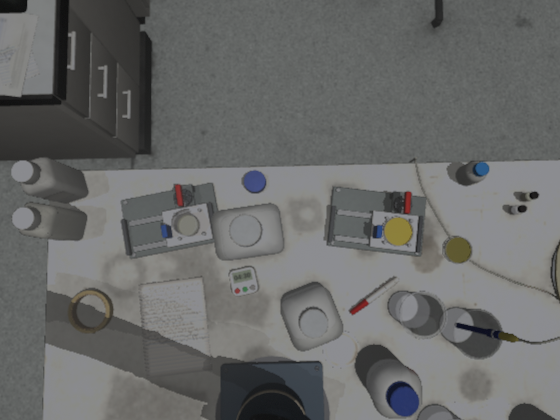

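```bash
cat > h.py <<'E'
from plant import robot
import cv2,numpy as np
def back(c,px,z):
    i=robot.camera_info(c);K,R,t=map(np.array,(i['mtx'],i['R'],i['t']))
    p=np.array(px,float)
    if c=='wrist':
        d=(p-[K[0,2],K[1,2]])/[K[0,0],K[1,1]]; th=np.linalg.norm(d)
        r=np.array([*(d/max(th,1e-9)*np.sin(th)),np.cos(th)])
    else: r=np.linalg.inv(K)@[*p,1]
    o=-R.T@t; v=R.T@r
    return o+v*(z-o[2])/v[2]
E
python3 - <<'E'
from h import *
for c,p,z in[('scene',(387.8,276.2),95),('scene',(344.3,290.3),68),('scene',(366.1,312.8),31),('top',(407.8,200),95),('top',(395.6,231.9),31),('top',(180.3,197.3),95),('scene',(185.7,182.9),68)]:
    print(c,p,np.round(back(c,p,z),1))
E
```

```text
scene (387.8, 276.2) [ 464.2 -300.9   95. ]
scene (344.3, 290.3) [ 400.1 -246.5   68. ]
scene (366.1, 312.8) [ 407.5 -297.6   31. ]
top (407.8, 200) [ 470.4 -306.5   95. ]
top (395.6, 231.9) [ 404.5 -291.7   31. ]
top (180.3, 197.3) [487.9 186.4  95. ]
scene (185.7, 182.9) [410.3 225.8  68. ]
```

```bash
python3 - <<'E'
from h import *
def tri(a,b):
    P=[]
    for c in('scene','top'):
        i=robot.camera_info(c);P.append(np.array(i['mtx'])@np.c_[np.array(i['R']),np.array(i['t'])])
    X=cv2.triangulatePoints(P[0],P[1],np.array(a,float).reshape(2,1),np.array(b,float).reshape(2,1));return np.round((X[:3]/X[3]).ravel())
for n,a,b in[('b1',(235,153),(245,230)),('b2',(215,238),(313,321)),('b3',(222,338),(402,398)),('bl1',(122,93),(28,218)),('bl2',(149,74),(30,172)),('cup',(318,330),(405,305)),('tbar',(387.8,276.2),(407.8,200)),('otbar',(185.7,182.9),(166,231)),('fin',(344.3,285),(378,231))]: print(n,tri(a,b))
# yaw of amber plate from corners in top (z=12)
for p in [(333,187),(425,195),(328,250),(421,255),(412,199),(378,231),(398,232)]: print(p,np.round(back('top',p,12),1))
for c in('scene','top'):
    i=robot.camera_info(c);print(c,-np.array(i['R']).T@i['t'])
im=cv2.imread('pics/b.png')[170:270,310:440]; cv2.imwrite('pics/c.png',cv2.resize(im,None,fx=6,fy=6,interpolation=cv2.INTER_CUBIC))
E
```

```text
b1 [405.  34. 261.]
b2 [237. -83. 243.]
b3 [ 106. -234.  259.]
bl1 [439. 456. 208.]
bl2 [523. 448. 226.]
cup [ 256. -282.  140.]
tbar [ 468. -303.   95.]
otbar [415. 227.  64.]
fin [ 405. -242.   76.]
(333, 187) [ 514.  -154.5   12. ]
(425, 195) [ 490.  -369.4   12. ]
(328, 250) [ 367.2 -137.7   12. ]
(421, 255) [ 350.6 -352.2   12. ]
(412, 199) [ 481.3 -338.4   12. ]
(378, 231) [ 408.3 -255.4   12. ]
(398, 232) [ 404.9 -301.8   12. ]
scene [-107.18014949 -524.55265607  858.46206348]
top [ 361.77984957  -35.25591034 1120.70338893]
```

View pics/c.png

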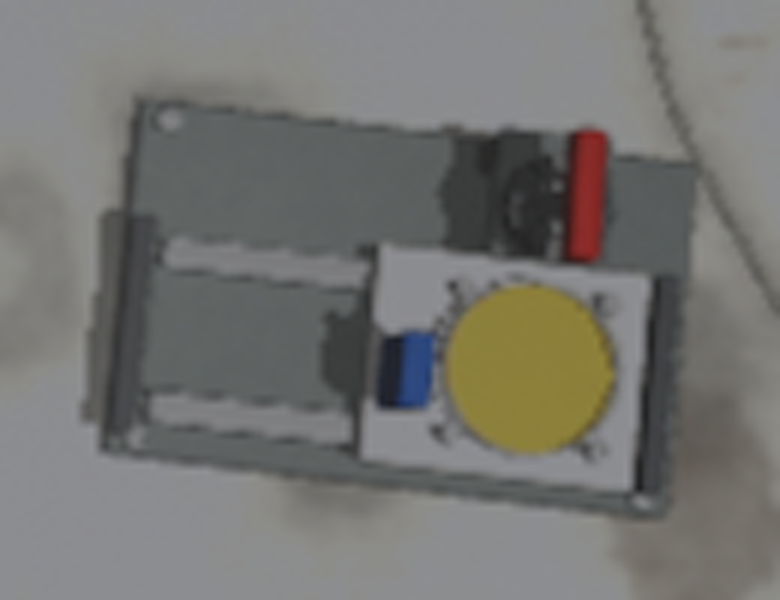

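Top view crop: amber slide with red T-bar at top pixel (408, 202), blue fin at (378, 231); slide yaw is about -0.09 rad. Tall bottles reach about 261 mm, so I travel high and on an arc.

Emit:
{"name": "carry_out", "arguments": {"targets": [[[0,0,-5],0],[[0,0,-10],0],[[0,0,-15],0],[[0,0,-18],0],[[-37.4,-10.6,-18],60],[[-37.4,-10.6,-18],60],[[-37.4,-10.6,-18],60],[[-37.4,-10.6,-18],60],[[-37.4,-10.6,-18],60],[[-37.4,-10.6,-18],60],[[-37.4,-10.6,-18],60],[[-37.4,-10.6,-18],60]], "claw": 8.5}}

```text
clock: 1.8
position: [552.7, 398.3, 382.0]
eef_rot: [[-0.156, 0.988, 0.001], [0.988, 0.156, -0.001], [-0.001, 0.001, -1.0]]
force: [-0.4, 0.4, 0.4]
grip_width: 85.1
grip_force: 0.0
```

```bash
cat > t.py <<'E'
from h import *
import sys
def go(*pts):
    s=robot.get_state();R=np.array(s['eef_rot']);p=np.array(s['position'])
    yd=np.degrees(np.arctan2(R[1,1],R[0,1]))
    print('t',round(s['clock'],2),'p',np.round(p,1),'yaw_y',round(yd,2),'q',np.round(s['q'],2),'F',np.round(s['force'],1),'w',round(s['grip_width'],1),'tilt',np.round(R[:,2],3))
    for x,y,z,a in pts: print(np.round(R.T@(np.array([x,y,z])-p)/10,2),round((-(a-yd)+180)%360-180,1))
E
python3 -c "
from t import *
go((640,100,380,-20),(600,-150,380,-60),(468,-304,300,-95))"
```

```text
t 1.8 p [552.7 398.3 382. ] yaw_y 8.97 q [-0.86  0.53  0.33  1.08 -0.17  1.56 -0.41] F [-0.4  0.4  0.4] w 85.1 tilt [ 0.001 -0.001 -1.   ]
[-30.82   3.98   0.24] 29.0
[-54.89  -3.87   0.26] 69.0
[-68.04 -19.32   8.26] 104.0
```

Emit:
{"name": "carry_out", "arguments": {"targets": [[[-30.8,4,0.2],29],[[-30.8,4,0.2],29],[[-30.8,4,0.2],29],[[-30.8,4,0.2],29],[[-30.8,4,0.2],29],[[-30.8,4,0.2],29],[[-54.9,-3.9,0.3],69],[[-54.9,-3.9,0.3],69],[[-54.9,-3.9,0.3],69],[[-54.9,-3.9,0.3],69],[[-54.9,-3.9,0.3],69],[[-54.9,-3.9,0.3],69]]}}

```text
clock: 3.0
position: [599.2, -153.8, 379.6]
eef_rot: [[0.868, 0.496, 0.0], [0.496, -0.868, -0.003], [-0.001, 0.003, -1.0]]
force: [0.8, -0.3, 0.5]
grip_width: 85.5
grip_force: 0.0
```

```bash
python3 -c "
from t import *
go((468,-304,300,-95),(468,-304,230,-95))"
```

```text
t 3.0 p [ 599.2 -153.8  379.6] yaw_y -60.25 q [-0.22  0.46  0.69  1.29 -0.29  1.49 -0.61] F [ 0.8 -0.3  0.5] w 85.5 tilt [ 0.    -0.003 -1.   ]
[-18.83   6.51   8.01] 34.7
[-18.82   6.49  15.01] 34.7
```

Emit:
{"name": "carry_out", "arguments": {"targets": [[[-18.8,6.5,8],34.7],[[-18.8,6.5,8],34.7],[[-18.8,6.5,8],34.7],[[-18.8,6.5,8],34.7],[[-18.8,6.5,8],34.7],[[-18.8,6.5,15],34.7],[[-18.8,6.5,15],34.7],[[-18.8,6.5,15],34.7]]}}

```text
clock: 3.8
position: [471.5, -296.5, 226.5]
eef_rot: [[0.997, -0.073, -0.004], [-0.073, -0.997, 0.003], [-0.004, -0.002, -1.0]]
force: [1.2, 0.6, -0.5]
grip_width: 84.6
grip_force: 0.0
```

```bash
python3 - <<'E'
from t import *
go()
c='wrist'; im=robot.camera(c)
for n,z in(('amber_tbar',95),('amber_fin',68),('dish_amber',31),('amber_slide',0)):
    for d in robot.mark_of(n,c)[:2]:
        p=np.array(d['point'])*[560,420]; print(n,round(d['p'],2),np.round(p,1),np.round(back(c,p,z),1))
cv2.imwrite('pics/w1.png',im)
# red bar contour orientation
hsv=cv2.cvtColor(im,cv2.COLOR_BGR2HSV)
m=(((hsv[...,0]<8)|(hsv[...,0]>172))&(hsv[...,1]>120)&(hsv[...,2]>60)).astype(np.uint8)
cs,_=cv2.findContours(m,0,2)
for k in sorted(cs,key=cv2.contourArea)[-2:]:
    bx=cv2.boxPoints(cv2.minAreaRect(k)); print(cv2.contourArea(k)); print(np.round([back(c,b,104)[:2] for b in bx],1).tolist())
E
```

```text
t 3.8 p [ 471.5 -296.5  226.5] yaw_y -94.2 q [-0.04  0.49  0.81  1.73 -0.39  1.1  -0.75] F [ 1.2  0.6 -0.5] w 84.6 tilt [-0.004  0.003 -1.   ]
amber_tbar 0.78 [285.1 191.1] [ 465.8 -305.4   95. ]
amber_fin 0.84 [236.7 240.6] [ 404.5 -247.4   68. ]
dish_amber 0.94 [278.6 224.9] [ 405.8 -295.4   31. ]
amber_slide 0.59 [248.5 198. ] [ 433.9 -258.3    0. ]
139.0
[[307.2, -213.4], [324.9, -240.3], [314.4, -243.7], [296.1, -216.5]]
507.5
[[445.0, -298.2], [490.9, -303.9], [489.4, -315.7], [443.4, -310.5]]
```

View pics/w1.png

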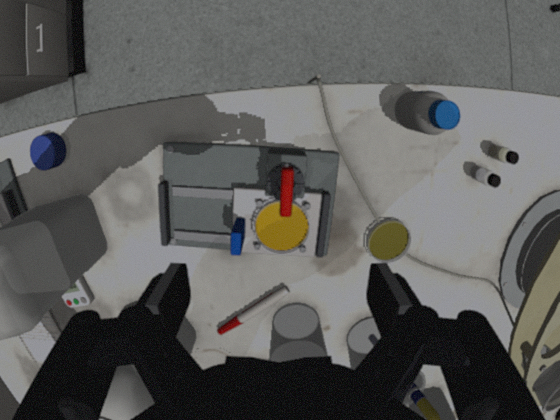

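Wrist picture: red T-bar around pixel (285, 191), fin (237, 240), dish (281, 226); fingers are at the bottom, clear.

```bash
python3 -c "
from t import *
go((467,-306.5,150,-96.3),(467,-306.5,86,-96.3))"
```

```text
t 4.05 p [ 473.  -298.8  230.4] yaw_y -94.27 q [-0.04  0.48  0.82  1.73 -0.39  1.1  -0.75] F [-0.2 -0.2  0.2] w 84.8 tilt [ 0.002 -0.001 -1.   ]
[-0.56  0.81  8.04] 2.0
[-0.57  0.8  14.44] 2.0
```

Emit:
{"name": "carry_out", "arguments": {"targets": [[[-0.6,0.8,5],2],[[-0.6,0.8,8],2],[[-0.6,0.8,11],2],[[-0.6,0.8,11],2],[[-0.6,0.8,11],2]], "claw": 5}}

```text
clock: 4.55
position: [466.1, -306.3, 120.1]
eef_rot: [[0.994, -0.11, 0.001], [-0.11, -0.994, -0.001], [0.001, 0.001, -1.0]]
force: [0.6, -0.8, 1.5]
grip_width: 50.1
grip_force: 0.0
```

```bash
python3 - <<'E'
from t import *
c='wrist'; im=robot.camera(c)
for n,z in(('amber_tbar',95),('amber_fin',68)):
    for d in robot.mark_of(n,c)[:2]:
        p=np.array(d['point'])*[560,420]; print(n,round(d['p'],2),np.round(p,1),np.round(back(c,p,z),1))
cv2.imwrite('pics/w2.png',im)
hsv=cv2.cvtColor(im,cv2.COLOR_BGR2HSV)
m=(((hsv[...,0]<8)|(hsv[...,0]>172))&(hsv[...,1]>120)&(hsv[...,2]>60)).astype(np.uint8)
cs,_=cv2.findContours(m,0,2)
k=max(cs,key=cv2.contourArea)
bx=cv2.boxPoints(cv2.minAreaRect(k)); print(cv2.contourArea(k),np.round([back(c,b,104)[:2] for b in bx],1).tolist())
go((467,-306.5,86,-96.3))
E
```

```text
amber_tbar 0.91 [272.5 228.8] [ 465.3 -303.6   95. ]
1055.5 [[490.1, -301.9], [489.0, -312.2], [442.5, -307.3], [443.7, -296.1]]
t 4.7 p [ 466.6 -306.6  120.9] yaw_y -96.3 q [ 0.04  0.6   0.73  1.87 -0.52  0.87 -0.65] F [0.6 1.1 0.3] w 49.8 tilt [ 0.003 -0.001 -1.   ]
[ 0.03 -0.02  3.49] 0.0
```

View pics/w2.png

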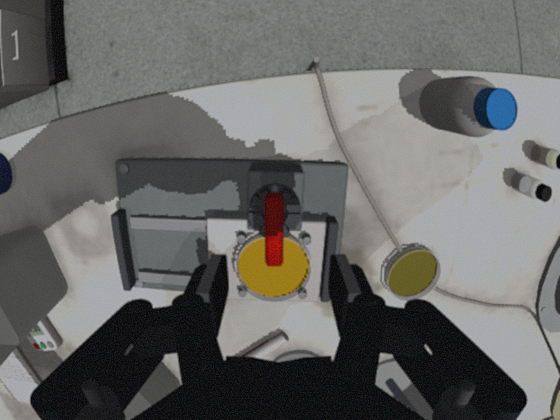

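Wrist picture: bar (273, 229) lies midway between the fingers, aligned with them.

Emit:
{"name": "carry_out", "arguments": {"targets": [[[0,-0.2,2],0],[[0,-0.2,3.5],0],[[0,-0.2,3.5],0],[[0,-0.2,3.5],0]]}}

```text
clock: 5.1
position: [466.2, -304.3, 85.1]
eef_rot: [[0.994, -0.11, 0.001], [-0.11, -0.994, -0.001], [0.001, 0.001, -1.0]]
force: [0.2, -0.9, 0.5]
grip_width: 50.1
grip_force: 0.0
```

Emit:
{"name": "carry_out", "arguments": {"targets": [[[0,0,0],0],[[0,0,0],0],[[0,0,0],0],[[0,0,0],0],[[0,0,0],0],[[0,0,0],0],[[0,0,0],0],[[0,0,0],0]], "claw": 0}}

```text
clock: 5.9
position: [465.7, -303.8, 83.9]
eef_rot: [[0.994, -0.11, -0.0], [-0.11, -0.994, 0.0], [-0.0, 0.0, -1.0]]
force: [0.4, -0.6, 0.2]
grip_width: -0.0
grip_force: 0.0
```

```bash
python3 - <<'E'
from t import *
c='wrist'; im=robot.camera(c); s=robot.camera('scene')
go()
for n,cc in(('amber_tbar','wrist'),('amber_tbar','scene')):
    for d in robot.mark_of(n,cc)[:2]:
        p=np.array(d['point'])*[560,420]; print(n,round(d['p'],2),np.round(p,1),np.round(back(cc,p,95),1))
i=robot.camera_info(c); print('wristcam rel tcp', np.round(-np.array(i['R']).T@i['t'],1),np.round(np.array(i['R']),2).tolist())
cv2.imwrite('pics/w3.png',np.hstack([im[150:420,150:450],cv2.resize(s[200:360,290:450],(270,270))]))
E
```

```text
t 6.0 p [ 465.7 -303.8   83.9] yaw_y -96.32 q [ 0.06  0.64  0.69  1.91 -0.56  0.79 -0.62] F [-0.6 -0.4 -0.8] w 0.1 tilt [-0. -0. -1.]
amber_tbar 0.93 [276.1 251.9] [ 465.4 -303.4   95. ]
amber_tbar 0.54 [389.5 275.9] [ 466.9 -303.    95. ]
wristcam rel tcp [ 544.9 -313.2  256.5] [[-0.11, -0.99, 0.0], [-0.94, 0.1, 0.31], [-0.31, 0.03, -0.95]]
```

View pics/w3.png

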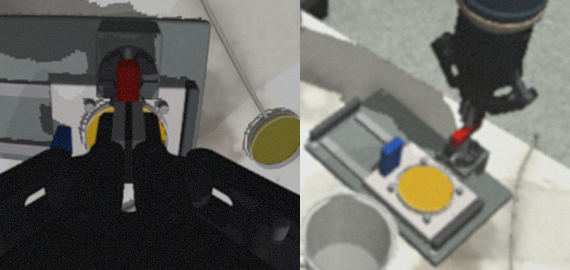

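```bash
python3 - <<'E'
from t import *
im=robot.camera('wrist'); s=robot.camera('scene')
a=cv2.resize(im[190:370,210:345],None,fx=3,fy=3,interpolation=cv2.INTER_CUBIC)
b=cv2.resize(s[225:315,350:420],(395,540),interpolation=cv2.INTER_CUBIC)
cv2.imwrite('pics/w4.png',cv2.convertScaleAbs(np.hstack([a,b[:540]]),alpha=2,beta=20))
i=robot.camera_info('wrist');K=np.array(i['mtx']);R=np.array(i['R']);t=np.array(i['t'])
for X in ([466,-304,76],[466,-304,104],[466,-304,84],[443,-301,104],[489,-307,104]):
    v=R@X+t; th=np.arctan2(np.hypot(v[0],v[1]),v[2]); d=v[:2]/np.hypot(v[0],v[1])*th*K[0,0]
    print(X,np.round((d+[K[0,2],K[1,2]]-[210,190])*3))
E
```

```text
[466, -304, 76] [201. 141.]
[466, -304, 104] [201. 205.]
[466, -304, 84] [201. 158.]
[443, -301, 104] [199. 315.]
[489, -307, 104] [204.  81.]
```

View pics/w4.png

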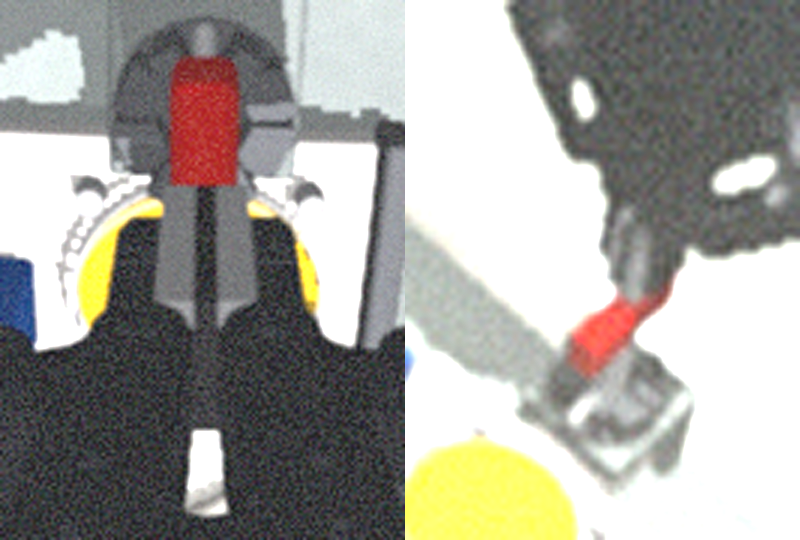

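```bash
python3 - <<'E'
from t import *
def ray(c,px):
    a=back(c,px,0);b=back(c,px,200);return a,b
def atx(c,px,x):
    a,b=ray(c,px);return np.round(a+(b-a)*(x-a[0])/(b[0]-a[0]),1)
for x in(455,466,477): print(x,atx('wrist',(278.3,251.7),x),atx('scene',(391.6,275),x))
# bar +x end top edge and pt
print(back('wrist',(210+204/3,190+82/3),104))
print([np.round(back('wrist',(210+u/3,190+185/3),104),1) for u in(172,238)])
print(robot.nose_length,[n for n in dir(robot) if n[0]!='_'])
s=robot.get_state();print(s['position'],s['joint_efforts'],s['force'])
E
```

```text
455 [ 455.  -303.5   73.8] [ 455.  -311.2  116.7]
466 [ 466.  -304.7   96.2] [ 466.  -307.   102.1]
477 [ 477.  -305.9  118.5] [ 477.  -302.8   87.6]
[ 488.89466813 -307.04213067  104.        ]
[array([ 470.5, -299.4,  104. ]), array([ 469.2, -310.8,  104. ])]
8.0 ['Unreachable', 'camera', 'camera_info', 'get_state', 'hand_in', 'mark_of', 'nose_length', 'search_frame']
[ 465.76228124 -303.85151371   83.91669633] [ 4.83061358e-04 -6.30331922e+01  1.28366822e+01 -1.90209281e+01
  1.31167512e-02  2.65365685e-03 -6.94702749e-05] [ 0.08487248 -0.59441507 -0.18916635]
```

```bash
python3 - <<'E'
from t import *
s=robot.get_state();p=np.array(s['position']);R=np.array(s['eef_rot'])
i=robot.camera_info('wrist'); print('K',np.array(i['mtx'])[0])
for zt in (30,20,8,0,-10,-20,-33,-45):   # tool z ahead of TCP
    a=R.T@(back('wrist',(228,262),p[2]-zt)-p);b=R.T@(back('wrist',(332,262),p[2]-zt)-p)
    print(zt,np.round(a,1),np.round(b,1),'sep',round(np.linalg.norm(a-b),1))
im=cv2.imread('pics/w2.png')[235:345,170:385]
cv2.imwrite('pics/w5.png',cv2.convertScaleAbs(cv2.resize(im,None,fx=3.6,fy=3.6,interpolation=cv2.INTER_CUBIC),alpha=2.5,beta=20))
E
```

```text
K [325.1922621    0.         278.10460355]
30 [-29.1 -34.8  30. ] [-29.1  39.   30. ] sep 73.8
20 [-23.7 -33.1  20. ] [-23.8  37.1  20. ] sep 70.1
8 [-17.3 -31.    8. ] [-17.3  34.8   8. ] sep 65.8
0 [-13.  -29.6  -0. ] [-13.   33.3   0. ] sep 62.9
-10 [ -7.6 -27.8 -10. ] [ -7.6  31.4 -10. ] sep 59.2
-20 [ -2.2 -26.1 -20. ] [ -2.3  29.5 -20. ] sep 55.6
-33 [  4.8 -23.8 -33. ] [  4.7  27.  -33. ] sep 50.8
-45 [ 11.2 -21.7 -45. ] [ 11.2  24.8 -45. ] sep 46.5
```

View pics/w5.png

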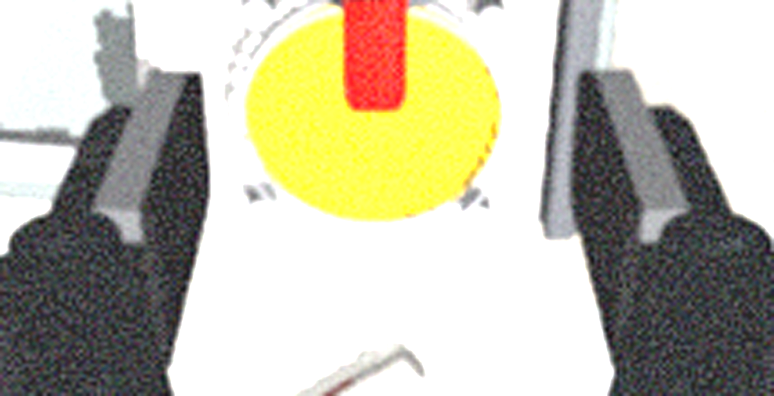

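The pictures show the closed fingertips just above the bar. Both cameras put the tips about 34 mm behind the reported TCP, not 8 mm ahead of it as stated. I'll go by the measured tips: open, descend about 38 mm in stages while watching the force, and close again.

Emit:
{"name": "carry_out", "arguments": {"targets": [[[0,0,0],0],[[0,0,0],0],[[0,0,0],0],[[0,0,0],0],[[0,0,0.7],0],[[0,0,1.4],0],[[0,0,2],0],[[0,0,2],0]], "claw": 5}}

```text
clock: 7.0
position: [465.2, -303.4, 62.7]
eef_rot: [[0.994, -0.11, -0.002], [-0.11, -0.994, 0.001], [-0.002, -0.001, -1.0]]
force: [0.1, -0.3, 0.1]
grip_width: 50.0
grip_force: 0.0
```

Emit:
{"name": "carry_out", "arguments": {"targets": [[[0,0,0.6],0],[[0,0,1.2],0],[[0,0,1.8],0],[[0,0,1.8],0]]}}

```text
clock: 7.4
position: [465.4, -303.5, 45.0]
eef_rot: [[0.994, -0.11, -0.001], [-0.11, -0.994, 0.001], [-0.001, -0.001, -1.0]]
force: [0.2, 0.5, 0.4]
grip_width: 49.7
grip_force: 0.0
```

Emit:
{"name": "carry_out", "arguments": {"targets": [[[0,0,0],0],[[0,0,0],0],[[0,0,0],0],[[0,0,0],0],[[0,0,0],0],[[0,0,0],0],[[0,0,0],0]], "claw": 0}}

```text
clock: 8.1
position: [465.9, -303.9, 46.2]
eef_rot: [[0.994, -0.11, 0.001], [-0.11, -0.994, -0.0], [0.001, 0.0, -1.0]]
force: [-0.6, 1.2, 6.5]
grip_width: 10.9
grip_force: 59.2
```

Gripped (10.9 mm, 59 N). Lift 18 mm.

Emit:
{"name": "carry_out", "arguments": {"targets": [[[0,0,-0.4],0],[[0,0,-0.8],0],[[0,0,-1.2],0],[[0,0,-1.6],0],[[0,0,-1.8],0],[[0,0,-1.8],0],[[0,0,-1.8],0]]}}

```text
clock: 8.8
position: [465.6, -303.6, 63.8]
eef_rot: [[0.994, -0.11, -0.0], [-0.11, -0.994, 0.0], [-0.0, -0.0, -1.0]]
force: [2.0, -1.0, -11.2]
grip_width: 11.0
grip_force: 58.6
```

Emit:
{"name": "carry_out", "arguments": {"targets": [[[0,0,0],-7],[[0,0,0],-14],[[0,0,0],-21],[[0,0,0],-28],[[0,0,0],-35],[[0,0,0],-42],[[0,0,0],-49],[[0,0,0],-56],[[0,0,0],-63],[[0,0,0],-63],[[0,0,0],-63]]}}

```text
clock: 9.9
position: [465.3, -303.1, 63.6]
eef_rot: [[0.552, 0.834, -0.001], [0.834, -0.552, 0.001], [0.001, -0.002, -1.0]]
force: [0.9, 2.7, -11.3]
grip_width: 11.5
grip_force: 58.6
```

```bash
python3 -c "
from t import *
go();print(robot.get_state()['wrist_torque'])"
```

```text
t 9.9 p [ 465.3 -303.1   63.6] yaw_y -33.52 q [ 0.27  0.59  0.34  1.93 -0.3   0.68  0.21] F [  0.9   2.7 -11.3] w 11.5 tilt [-0.001  0.001 -1.   ]
[ 0.72989185 -0.25856874 -0.06416682]
```

Emit:
{"name": "carry_out", "arguments": {"targets": [[[0,0,0.3],0],[[0,0,0.6],0],[[0,0,0.8],0],[[0,0,0.8],0],[[0,0,0.8],0]]}}

```text
clock: 10.4
position: [465.5, -303.4, 56.0]
eef_rot: [[0.55, 0.835, -0.0], [0.835, -0.55, 0.001], [0.0, -0.001, -1.0]]
force: [-1.8, 5.7, -4.2]
grip_width: 11.2
grip_force: 59.7
```

Emit:
{"name": "carry_out", "arguments": {"targets": [[[0,0,0],0],[[0,0,0],0],[[0,0,0],0],[[0,0,0],0],[[0,0,-3],0],[[0,0,-7],0],[[0,0,-11],0],[[0,0,-11],0],[[0,0,-11],0]], "claw": 4}}

```text
clock: 11.3
position: [466.3, -304.2, 166.8]
eef_rot: [[0.549, 0.836, 0.002], [0.836, -0.549, -0.001], [0.0, 0.003, -1.0]]
force: [-0.1, -1.4, 0.2]
grip_width: 40.0
grip_force: 0.0
```

```bash
python3 - <<'E'
from t import *
im=robot.camera('wrist');s=robot.camera('scene')
for n,z in(('amber_tbar',105),('amber_fin',68),('dish_amber',31)):
  for c in('wrist','scene'):
    for d in robot.mark_of(n,c)[:1]:
        p=np.array(d['point'])*[560,420]; print(c,n,round(d['p'],2),np.round(p,1),np.round(back(c,p,z),1))
hsv=cv2.cvtColor(im,cv2.COLOR_BGR2HSV)
m=(((hsv[...,0]<8)|(hsv[...,0]>172))&(hsv[...,1]>120)&(hsv[...,2]>60)).astype(np.uint8)
cs,_=cv2.findContours(m,0,2);k=max(cs,key=cv2.contourArea)
bx=cv2.boxPoints(cv2.minAreaRect(k))
for z in(104,114): print(z,cv2.contourArea(k),np.round([back('wrist',b,z)[:2] for b in bx],1).tolist())
cv2.imwrite('pics/w6.png',np.hstack([im[110:410,60:460],cv2.resize(s[210:360,290:450],(320,300))]))
go()
E
```

```text
wrist amber_tbar 0.9 [277.  208.7] [ 464.8 -303.   105. ]
scene amber_tbar 0.51 [390.4 271.9] [ 468.7 -302.1  105. ]
wrist amber_fin 0.69 [184.7 177.7] [ 405.9 -245.4   68. ]
scene amber_fin 0.83 [345.2 284.8] [ 412.  -240.2   68. ]
wrist dish_amber 0.73 [222.  208.5] [ 404.6 -293.7   31. ]
scene dish_amber 0.79 [363.6 313.2] [ 403.6 -294.4   31. ]
104 861.5 [[471.6, -281.5], [481.5, -288.0], [454.7, -329.3], [444.1, -322.4]]
114 861.5 [[473.2, -279.6], [482.7, -285.8], [457.0, -325.4], [446.9, -318.8]]
t 11.7 p [ 465.5 -303.7  165.2] yaw_y -33.32 q [ 0.22  0.47  0.41  1.82 -0.23  0.91  0.15] F [-0.9  0.2 -0.2] w 39.7 tilt [-0.001  0.    -1.   ]
```

View pics/w6.png

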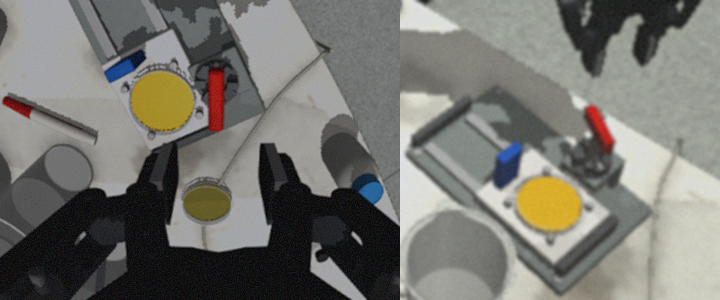

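The bar is parked up and turned about 63° (wrist crop (217, 98), scene crop (600, 128)). The dish and fin are undisturbed. Next, the fin.

```bash
python3 -c "
from t import *
go((405,-246.5,110,-96.3),(405,-246.5,17,-96.3))"
```

```text
t 11.7 p [ 465.5 -303.7  165.2] yaw_y -33.32 q [ 0.22  0.47  0.41  1.82 -0.23  0.91  0.15] F [-0.9  0.2 -0.2] w 39.7 tilt [-0.001  0.    -1.   ]
[ 1.46 -8.19  5.53] 63.0
[ 1.46 -8.18 14.83] 63.0
```

Emit:
{"name": "carry_out", "arguments": {"targets": [[[1.5,-8.2,1],8],[[1.5,-8.2,1],16],[[1.5,-8.2,2],24],[[1.5,-8.2,3],32],[[1.5,-8.2,4],40],[[1.5,-8.2,5],48],[[1.5,-8.2,5.5],56],[[1.5,-8.2,5.5],63],[[1.5,-8.2,7.5],63],[[1.5,-8.2,7.5],63],[[1.5,-8.2,7.5],63]]}}

```text
clock: 12.8
position: [405.1, -246.2, 90.9]
eef_rot: [[0.994, -0.11, -0.001], [-0.11, -0.994, 0.0], [-0.001, -0.0, -1.0]]
force: [-1.0, 0.4, -0.2]
grip_width: 39.7
grip_force: 0.0
```

```bash
python3 - <<'E'
from t import *
c='wrist';im=robot.camera(c)
for n,z in(('amber_tbar',105),('amber_fin',68)):
    for d in robot.mark_of(n,c)[:1]:
        p=np.array(d['point'])*[560,420]; print(c,n,round(d['p'],2),np.round(p,1),np.round(back(c,p,z),1))
hsv=cv2.cvtColor(im,cv2.COLOR_BGR2HSV)
m=((abs(hsv[...,0].astype(int)-115)<12)&(hsv[...,1]>120)&(hsv[...,2]>40)).astype(np.uint8)
cs,_=cv2.findContours(m,0,2)
for k in sorted(cs,key=cv2.contourArea)[-3:]:
    bx=cv2.boxPoints(cv2.minAreaRect(k)); print(cv2.contourArea(k),np.round(bx.mean(0)),np.round([back(c,b,79)[:2] for b in bx],1).tolist())
go((405,-246.5,17,-96.3))
E
```

```text
wrist amber_fin 0.92 [276.3 230.2] [ 404.1 -245.9   68. ]
151.0 [556.  30.] [[550.6, -466.6], [552.3, -475.7], [525.2, -470.3], [524.0, -461.4]]
598.5 [  8. 114.] [[535.1, -55.2], [529.8, -73.6], [497.1, -66.2], [501.2, -47.2]]
907.5 [275. 224.] [[432.2, -243.6], [431.2, -253.0], [391.8, -248.9], [392.9, -238.8]]
t 12.95 p [ 405.7 -246.5   91.5] yaw_y -96.31 q [ 0.    0.52  0.66  2.11 -0.5   0.68 -0.68] F [ 0.4 -0.4  0.4] w 39.9 tilt [ 0.001 -0.    -1.   ]
[-0.08  0.    7.45] -0.0
```

Fin is centred between the fingers. Descend and close.

Emit:
{"name": "carry_out", "arguments": {"targets": [[[0,0,2.5],0],[[0,0,4.5],0],[[0,0,6.5],0],[[0,0,7.4],0],[[0,0,7.4],0],[[0,0,7.4],0]]}}

```text
clock: 13.55
position: [405.7, -246.6, 17.6]
eef_rot: [[0.994, -0.11, 0.001], [-0.11, -0.994, -0.0], [0.001, 0.0, -1.0]]
force: [0.4, 0.7, 0.2]
grip_width: 40.3
grip_force: 0.0
```

Emit:
{"name": "carry_out", "arguments": {"targets": [[[0,0,0],0],[[0,0,0],0],[[0,0,0],0],[[0,0,0],0],[[0,0,0],0],[[0,0,0],0]], "claw": 0}}

```text
clock: 14.15
position: [406.1, -244.5, 17.8]
eef_rot: [[0.994, -0.11, 0.001], [-0.11, -0.994, 0.003], [0.001, -0.003, -1.0]]
force: [1.4, 7.7, 10.5]
grip_width: 11.4
grip_force: 58.4
```

Emit:
{"name": "carry_out", "arguments": {"targets": [[[0,-0.2,0],0],[[0,-0.6,0],0],[[0,-1.1,0],0],[[0,-1.7,0],0],[[0,-2.3,0],0],[[0,-2.9,0],0],[[0,-3.5,0],0],[[0,-3.9,0],0],[[0,-4,0],0],[[0,-4,0],0]]}}

```text
clock: 15.15
position: [411.5, -206.9, 17.8]
eef_rot: [[0.994, -0.111, 0.003], [-0.111, -0.994, -0.001], [0.003, 0.001, -1.0]]
force: [3.0, -0.5, 6.9]
grip_width: 11.5
grip_force: 59.5
```

Emit:
{"name": "carry_out", "arguments": {"targets": [[[0,-0.3,0],0],[[0,-0.8,0],0],[[0,-1.4,0],0],[[0,-2,0],0],[[0,-2.6,0],0],[[0,-3.2,0],0],[[0,-3.7,0],0],[[0,-4.1,0],0],[[0,-4.4,0],0],[[0,-4.4,0],0],[[0,-4.4,0],0]]}}

```text
clock: 16.25
position: [417.8, -163.2, 17.8]
eef_rot: [[0.994, -0.11, 0.005], [-0.11, -0.994, -0.002], [0.005, 0.001, -1.0]]
force: [7.4, -0.5, 4.8]
grip_width: 11.2
grip_force: 59.5
```

Emit:
{"name": "carry_out", "arguments": {"targets": [[[0.1,-0.1,0],0],[[0.1,-0.2,0],0],[[0.1,-0.3,0],0],[[0.1,-0.4,0],0],[[0.1,-0.4,0],0],[[0.1,-0.4,0],0]]}}

```text
clock: 16.85
position: [418.2, -160.4, 17.7]
eef_rot: [[0.994, -0.112, 0.004], [-0.112, -0.994, -0.003], [0.004, 0.002, -1.0]]
force: [4.5, -3.9, 5.5]
grip_width: 11.4
grip_force: 59.0
```

Emit:
{"name": "carry_out", "arguments": {"targets": [[[0,-0.1,0],0],[[0,-0.2,0],0],[[0,-0.3,0],0],[[0,-0.3,0],0],[[0,-0.3,0],0]]}}

```text
clock: 17.35
position: [418.3, -160.4, 17.7]
eef_rot: [[0.993, -0.114, 0.004], [-0.114, -0.993, -0.007], [0.005, 0.006, -1.0]]
force: [1.2, -15.8, -0.1]
grip_width: 11.1
grip_force: 58.4
```

Emit:
{"name": "carry_out", "arguments": {"targets": [[[0,0.2,0],0],[[0,0.2,0],0],[[0,0.2,0],0]]}}

```text
clock: 17.65
position: [418.2, -160.4, 17.7]
eef_rot: [[0.994, -0.112, 0.004], [-0.112, -0.994, -0.004], [0.005, 0.004, -1.0]]
force: [4.0, -8.6, 3.0]
grip_width: 11.5
grip_force: 59.4
```

Emit:
{"name": "carry_out", "arguments": {"targets": [[[0,0,0],0],[[0,0,0],0],[[0,0,0],0],[[0,0,0],0],[[0,0,-2],0],[[0,0,-5],0],[[0,0,-9],0],[[0,0,-13],0],[[0,0,-13],0],[[0,0,-13],0]], "claw": 4}}

```text
clock: 18.65
position: [416.7, -157.3, 147.3]
eef_rot: [[0.994, -0.109, 0.002], [-0.109, -0.994, 0.0], [0.002, -0.001, -1.0]]
force: [-0.5, 0.8, -0.0]
grip_width: 40.0
grip_force: 0.0
```

```bash
python3 - <<'E'
from t import *
im=robot.camera('wrist');s=robot.camera('scene')
for n,z in(('amber_tbar',105),('amber_fin',68),('dish_amber',31)):
  for c in('wrist','scene'):
    for d in robot.mark_of(n,c)[:1]:
        p=np.array(d['point'])*[560,420]; print(c,n,round(d['p'],2),np.round(p,1),np.round(back(c,p,z),1))
cv2.imwrite('pics/w7.png',np.hstack([im[110:410,60:460],cv2.resize(s[210:360,290:450],(320,300))]))
go()
E
```

```text
wrist amber_tbar 0.57 [466.2 136. ] [ 463.1 -302.4  105. ]
scene amber_tbar 0.85 [388.5 272.9] [ 464.3 -300.6  105. ]
wrist amber_fin 0.67 [282.6 198.8] [ 417.9 -162.3   68. ]
scene amber_fin 0.7 [314.7 262.2] [ 418.1 -159.4   68. ]
wrist dish_amber 0.64 [335.8 182.4] [ 417.1 -212.3   31. ]
scene dish_amber 0.84 [333.8 285.8] [ 419.  -210.5   31. ]
t 19.05 p [ 415.9 -158.   146.4] yaw_y -96.34 q [-0.32  0.41  0.81  2.11 -0.42  0.79 -0.93] F [ 1.2 -0.8  0.3] w 39.9 tilt [-0.001  0.    -1.   ]
```

View pics/w7.png

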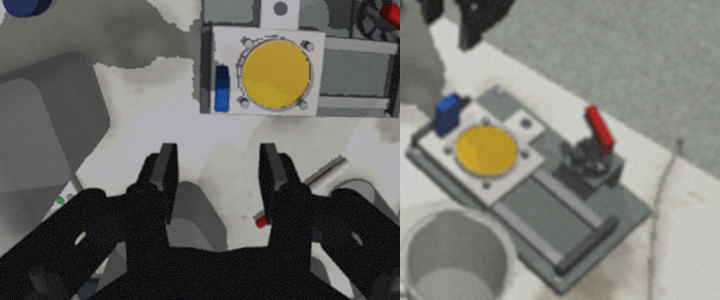

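The shuttle is against the far end stop (fin at wrist crop (222, 88)). The dish sits between its pins (276, 75), the T-bar is still up, and the gripper is clear.

```bash
python3 -c "
from plant import robot
print(robot.hand_in())"
```

```text
the job is handed in; nothing more can be done
None
```

Job handed in at about 19 s: the amber T-bar is parked up in its notch, the shuttle is at the far end stop with the dish in its nest, and I never went near the other slide; the first pinch closed just above the bar because the fingertips measured about 34 mm behind the reported TCP, not 8 mm ahead as stated, so I corrected for that and repeated it.

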